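# Find which way the pepper cap twists and hold it off for refilling

## Task

I want to refill the pepper pot, the one with the steel cap in the wooden holder: its twist cap may have a left-hand or a right-hand thread, so find out by trying which way it loosens, twist it loose that way, and lift it straight off. Finish while still holding the cap level in the gripper, about 8 cm above the pot; do not put it down. Leave the egg cooker, the egg trays and the spoon where they are.

Things in the scene. Friction and masses are not known exactly. Their poses are not given: they have to be found in the camera images.
- pepper_cap: loose round steel cap, 46 mm diameter, 32 mm tall, 0.2 kg, fluted side, seven dark holes in its flat top, upright on the pepper pot. Origin: centre of its underside, on its axis; z up. Its x is within 0.1 rad of the holder's x at the start. Two lugs inside it sit under ledges of the pot's neck (quarter-turn thread); while locked it can be pulled up only about 2 mm.
- holder: fixed wooden spice holder, 74 mm deep (x), 176 mm wide (y), 38 mm tall, with two rigid steel pots, 54 mm diameter, 51 mm at their shoulders 100 mm up. Origin: at table height under the pepper pot's axis; z up. The salt pot is 100 mm away along -y; its white top, 46 mm diameter, 30 mm tall, does not come off. The pots do not turn.
- pot_shoulder (a point): centre of the pepper pot's shoulder, 100 mm above the table, where the cap's underside rests; holder's axes; the neck rises 14 mm above it. One way the cap meets a rigid stop after about 0.2 rad; the other way it turns easily, and lifts straight off once turned 0.95 to 1.9 rad (aim for 1.4). Which way (clockwise or anticlockwise) changes from run to run and cannot be seen.
- egg_cooker: bystander: slim round red egg cooker with clear dome lid and black rocker switch, 120 mm diameter, 151 mm tall, loose, 0.65 kg. Origin: centre of its underside.
- egg_trays: bystander: nested stack of three white plastic egg trays for six eggs, 106 x 156 x 46 mm, loose. Origin: centre of its underside.
- spoon: bystander: white ceramic spoon, 160 mm long, lying flat along its own x axis beside the holder, loose. Origin on its underside.

How it is judged:
By the outcome, as a careful person would: the job done as asked, in the order asked, and still so for the second after the job is handed in, while the arm keeps its last pose, push and grip.
It also fails if it takes over 48 s, if anything falls off the work surface, if the arm or the gripper's body presses on something with over 40 N, if the wrist force passes 120 N, or if a joint passes its speed limit or range.

## Robot

A 6-joint arm with a two-finger parallel gripper is mounted at the origin on the work surface. World frame = base frame: x ahead of the robot, y to its left, z up, the work surface at z = 0. Lengths are in m, angles in rad, forces in N, time in s.
With the tool pointing down it reaches from about 0.25 to 0.775 m from the base axis. Payload 4 kg.
Tool frame: the origin (TCP) lies on the mounting face of the last link; the fingertips stand 199 mm ahead of it and the grasp point (between the pads) lies 180 mm ahead of it (robot.grip_depth is the distance from the TCP to the grasp point, in m); z points along the fingers, y is the line along which they close (so a half turn about z gives the same grasp; the last joint's range is limited). The gripper opens to 94 mm and grips with 3 to 60 N. Pads are 16 mm wide; open, the fingers measure 119 mm over their backs; the gripper's body (75 mm by 177 mm) begins 78 mm behind the grasp point.
Start: joints at [1.196, 0.087, 1.371, -0, 1.684, -0.103], TCP at [0.148, 0.53, 0.405] pointing down, gripper open.
Joint ranges: [-3.1, 3.1], [-0.76, 2.03], [0.27, 2.55], [-1.08, 4.22], [0.17, 2.65], [-2.57, 2.57]. Speed limits (rad/s): [2.79, 2.79, 3.14, 3.14, 3.14, 3.14].

## Interface

Orientations are given as a unit quaternion [w, x, y, z].
In Python, from rig import monitor, cams, workorder, spotter, robot gives the robot as it stands.
- The arm moves only by the tool servo_tool, never from a script. Its arguments are lists of equal length, an entry for each row: "delta_pos": the shift along the tool's x, y, z in units of 25 mm (1.0 is 25 mm), a list of three; "twist": the turn, a rotation vector about the tool's x, y, z in units of 5 degrees (1.0 is 5 degrees), a list of three; "hand": the finger opening in mm, from 0 to 94. In form: {"delta_pos": [[tx, ty, tz], ...], "twist": [[wx, wy, wz], ...], "hand": [hand, ...]}. A call has 1 to 10 rows; each row is the pose to reach, as a shift and turn from the pose commanded when the call began, along the tool's axes at that moment; what a row does not reach only later rows make up. A row lasts 1/10 s, in which the tool goes at most 50 mm and 8.59 degrees, less where a joint would pass 70% of its speed; a pose out of reach is approached as far as the arm can. A call with a gripper value outside its range is refused whole. The fingers move at their own pace and stop on an object; "newtons" is the grip in N (left out, the last holds). Time passes only in rows, so rows that repeat a pose let the fingers close. It gives the time, the measured TCP pose, the force, the opening and the grip force at its end, in the units of the state.
- monitor.sense(): the state, without advancing time (a new reading comes with each control period).
- cams.grab_frame(name): name is "scene" or "top" or "wrist"; returns a dict with "img" (384x512x3 uint8, blue, green, red), "depth" (384x512 float32, m along the optical axis (not along the pixel's ray), 0 where there is no reading), "vertical_fov" (degrees; the focal length in pixels is half the picture's height over the tangent of half this angle, whatever the lens; pixels are square), "cx", "cy" (the principal point, pixels), "xyz" and "attitude" of the camera in the world. Camera axes: x right, y down, z forward; pixel columns grow to the right and rows downward; lengths in m; the calibration is good to about 2 mm. A picture is of the moment at which its call begins.
- workorder.hand_in(): hands the job in; it is judged then, once.
Trained networks look in a picture, given as the dict that the camera call returned (one of the last four; its "shot" number tells which), for a name from the list of things; names that differ only in an ending like _2 or _b are one class to them, and where a whole thing is asked for, a point or a joint stands for the part that bears it (a point fixed in the world has none). Each returns a list of dicts, best first, with "p" (0 to 1); they miss things now and then, are a little off and sometimes report something else, mostly with a low value. They report only what shows in the picture. A call takes as long as a camera call.
- spotter.spot_in(query, picture): "position" ([x, y, z] in m, in the coordinates of the camera as it stood for that picture, good to about 4 mm: the middle of the surface that is visible of it).
The state is a dict: "t": time; "joints": joint angles; "joint_vel": joint speeds; "joint_efforts": joint torques, N m; "eef_pos": TCP position; "orientation": TCP orientation; "force": force on the tool from outside, world axes, zero at the start; "moment": the same for the moment, N m; "grip_width": finger opening in m; "gripper_force": force on a finger pad.
Only numpy, scipy, OpenCV 4.12 (cv2) and the standard library are available. Lean on these libraries where they do the work, as an engineer would, in place of code of your own. Each camera call takes 0.05 s, during which the arm holds its last target. There are 200 camera calls.

## Working session

There is one attempt and no reset: what is moved stays moved. The work goes in short steps, Python scripts to look and compute and a tool call to move; the robot and the scene stay as the last step left them, time stands still between calls to the robot, and variables do not carry over. Pictures are saved under pics/ and viewed, at most 10 in all, crops included, and the job is handed in when it is done.

Besides the shell and the picture viewer there is one more tool, called after "Call:" by a JSON object that holds its "fn" and its "kwargs", one argument or row to a line. servo_tool: Moves the arm, as the interface text tells. Its arguments: {"type":"object","properties":{"delta_pos":{"type":"array","items":{"type":"array","items":{"type":"number"}}},"twist":{"type":"array","items":{"type":"array","items":{"type":"number"}}},"hand":{"type":"array","items":{"type":"number"}},"newtons":{"type":"number"}},"required":["delta_pos","twist","hand"]}

```bash
mkdir -p pics
cat > h.py <<'E'
import numpy as np, cv2
from scipy.spatial.transform import Rotation as R
from rig import monitor, cams, workorder, spotter, robot
def q(a): return R.from_quat(np.roll(np.array(a,float),-1))
def cam(n):
    f=cams.grab_frame(n); f['R']=q(f['attitude']).as_matrix(); return f
def w(f,p): return f['R']@np.array(p)+np.array(f['xyz'])
def cloud(f):
    d=f['depth'];h,wd=d.shape;F=h/2/np.tan(np.radians(f['vertical_fov'])/2)
    v,u=np.mgrid[:h,:wd]
    P=np.dstack([(u-f['cx'])/F*d,(v-f['cy'])/F*d,d])
    return P@f['R'].T+np.array(f['xyz'])
E
python3 - <<'E'
from h import *
s=monitor.sense();print(s['t'],s['eef_pos'],s['orientation'],robot.grip_depth)
ims=[]
for n in ['top','scene']:
    f=cam(n);ims.append(f['img']);print(n,f['xyz'])
    for k in ['pepper_cap','holder','egg_cooker','egg_trays','spoon']:
        print(k,[(round(r['p'],2),w(f,r['position']).round(3).tolist()) for r in spotter.spot_in(k,f)[:2]])
    P=cloud(f);np.save(n+'.npy',P)
cv2.imwrite('pics/a.png',cv2.resize(np.vstack(ims),None,fx=.78,fy=.78))
E
```

```text
0.0 [0.14762068 0.52970115 0.40351515] [-2.46729166e-04  1.35476289e-01  9.90779995e-01 -1.05629846e-03] 0.1804
top [ 0.26230857 -0.05083619  1.12098983]
pepper_cap [(0.82, [0.563, 0.031, 0.129])]
holder [(0.8, [0.523, -0.024, 0.039])]
egg_cooker [(0.6, [0.526, 0.348, 0.115])]
egg_trays [(0.84, [0.514, -0.464, 0.042])]
spoon [(0.63, [0.47, 0.044, 0.015]), (0.54, [0.515, -0.463, 0.041])]
scene [ 1.24848887 -0.36117066  0.69282299]
pepper_cap [(0.66, [0.574, 0.023, 0.126])]
holder [(0.67, [0.546, -0.029, 0.042])]
egg_cooker [(0.97, [0.568, 0.338, 0.086])]
egg_trays [(0.82, [0.541, -0.474, 0.046])]
spoon [(0.47, [0.459, 0.019, 0.015])]
```

View pics/a.png

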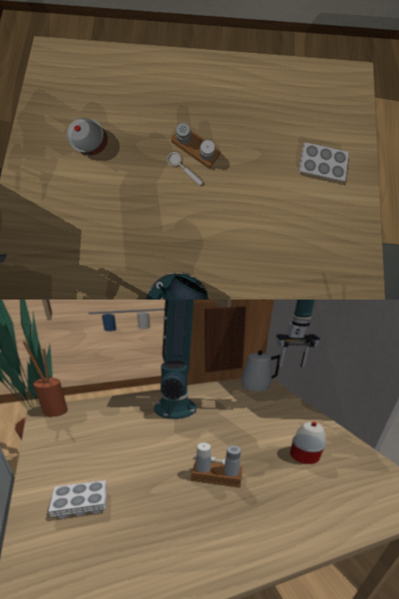

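The top view shows the steel cap at about (182,131) in the shrunk picture and the white salt top at (207,147). The spoon lies on the robot's side of the holder, and the cooker and trays are well clear. Next I'll measure the two tops from depth.

Run:
```python
from h import *
P=np.load('top.npy').reshape(-1,3);S=np.load('scene.npy').reshape(-1,3)
for n,Q in (('top',P),('scene',S)):
  m=(abs(Q[:,0]-.54)<.09)&(abs(Q[:,1]+.02)<.12)&(Q[:,2]>.124)&(Q[:,2]<.15);A=Q[m]
  _,l,c=cv2.kmeans(A[:,:2].astype(np.float32),2,None,(3,50,1e-4),5,cv2.KMEANS_PP_CENTERS)
  l=l.ravel()
  for k in (0,1):
    B=A[l==k];(cc,r)=cv2.minEnclosingCircle(B[:,:2].astype(np.float32));print(n,len(B),c[k],cc,r,np.median(B[:,2]),B[:,2].max())
m=(abs(P[:,0]-.54)<.15)&(abs(P[:,1]+.02)<.15)&(P[:,2]>.03)&(P[:,2]<.045)
(c,s,a)=cv2.minAreaRect(P[m][:,:2].astype(np.float32));print('holder',c,s,a)
f=cam('top');cv2.imwrite('pics/b.png',cv2.resize(f['img'][140:250,190:310],None,fx=5,fy=5))
s=monitor.sense();print(q(s['orientation']).as_matrix().round(3))
```

```text
top 244 [0.5660849  0.03072371] (0.5675032138824463, 0.030524203553795815) 0.023284997791051865 0.1312987417573393 0.1370702452840491
top 243 [ 0.5151936  -0.05452096] (0.515573263168335, -0.054953787475824356) 0.022708961740136147 0.1290367038356477 0.13383115358088393
scene 195 [0.57009465 0.02861831] (0.5662797093391418, 0.03311331570148468) 0.025101438164711 0.1335642294756778 0.13662261435573086
scene 175 [ 0.51807034 -0.05601326] (0.5140804052352905, -0.05587054416537285) 0.024222860112786293 0.13145488715764342 0.13531018834959452
holder (0.5416834950447083, -0.01177794486284256) (0.17160597443580627, 0.07035934925079346) 58.809234619140625
[[-0.963  0.268  0.   ]
 [ 0.268  0.963  0.   ]
 [-0.     0.    -1.   ]]
```

View pics/b.png

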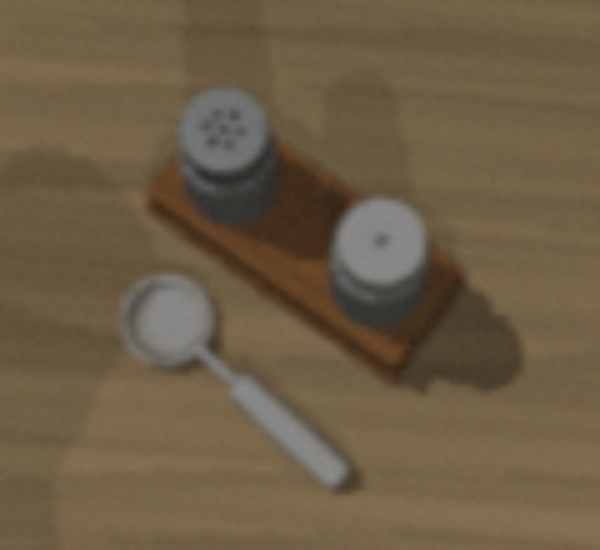

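The steel cap is the one at (225,130) in this crop, with seven holes. The salt top is at (380,240) and the spoon is clear of both. The cap axis is at about (0.567, 0.031) with its top at about 0.132. I'll move above it.

Call:
{"fn": "servo_tool", "kwargs": {
  "delta_pos": [
    [-21.5,-14.7,0],
    [-21.5,-14.7,0],
    [-21.5,-14.7,0],
    [-21.5,-14.7,0],
    [-21.5,-14.7,0],
    [-21.5,-14.7,0],
    [-21.5,-14.7,0],
    [-21.5,-14.7,0],
    [-21.5,-14.7,0],
    [-21.5,-14.7,0]
  ],
  "twist": [
    [0,0,14.3],
    [0,0,14.3],
    [0,0,14.3],
    [0,0,14.3],
    [0,0,14.3],
    [0,0,14.3],
    [0,0,14.3],
    [0,0,14.3],
    [0,0,14.3],
    [0,0,14.3]
  ],
  "hand": [94,94,94,94,94,94,94,94,94,94]
}}

```text
t: 1.65
eef_pos: [0.4704, 0.1453, 0.4051]
orientation: [0.0, 0.689, 0.725, 0.001]
force: [0.8, 1.4, 0.3]
grip_width: 0.0941
gripper_force: 0.0
```

```bash
cat > go.py <<'E'
import sys
from h import *
T=np.array([float(a) for a in sys.argv[1:4]])
s=monitor.sense();M=q(s['orientation']).as_matrix()
az=np.degrees(np.arctan2(M[1,0],M[0,0]))
print('t',s['t'],'pos',np.round(s['eef_pos'],4),'az',az,'tilt',M[:,2].round(3),'j',np.round(s['joints'],3))
print('delta',(M.T@(T-s['eef_pos'])/.025).round(2),'F',np.round(s['force'],1),'M',np.round(s['moment'],2))
# twist (units) to a level tool with x azimuth az0
az0=np.radians(float(sys.argv[4]) if len(sys.argv)>4 else az)
G=np.array([[np.cos(az0),np.sin(az0),0],[np.sin(az0),-np.cos(az0),0],[0,0,-1]])
print('twist',(np.degrees(R.from_matrix(M.T@G).as_rotvec())/5).round(2))
E
python3 go.py .567 .031 .385 93
```

```text
t 1.65 pos [0.4704 0.1453 0.4051] az 92.86524707094355 tilt [ 0.001  0.001 -1.   ] j [ 0.184 -0.042  1.502  0.     1.681  0.134]
delta [-4.76  3.63  0.8 ] F [0.8 1.4 0.3] M [-0.08  0.03 -0.02]
twist [ 0.01 -0.01 -0.03]
```

Call:
{"fn": "servo_tool", "kwargs": {
  "delta_pos": [
    [-4.7,3.6,0.8],
    [-4.7,3.6,0.8],
    [-4.7,3.6,0.8],
    [-4.7,3.6,0.8],
    [-4.7,3.6,0.8],
    [-4.7,3.6,0.8]
  ],
  "twist": [
    [0,0,0],
    [0,0,0],
    [0,0,0],
    [0,0,0],
    [0,0,0],
    [0,0,0]
  ],
  "hand": [94,94,94,94,94,94]
}}

```text
t: 2.25
eef_pos: [0.565, 0.0351, 0.385]
orientation: [-0.0, 0.689, 0.725, 0.0]
force: [-0.3, 1.4, 0.2]
grip_width: 0.0944
gripper_force: 0.0
```

```bash
python3 - <<'E'
from h import *
f=cam('wrist');P=cloud(f).reshape(-1,3)
print(f['xyz'],[(round(r['p'],2),w(f,r['position']).round(4).tolist()) for r in spotter.spot_in('pepper_cap',f)[:2]])
m=(np.hypot(P[:,0]-.567,P[:,1]-.031)<.04)&(P[:,2]>.122)&(P[:,2]<.145)
B=P[m];print(len(B),np.median(B[:,2]),B[:,:2].mean(0),B[:,:2].min(0),B[:,:2].max(0),cv2.minEnclosingCircle(B[:,:2].astype(np.float32)))
cv2.imwrite('pics/c.png',f['img'])
E
python3 go.py .567 .031 .385 93
```

```text
[0.56282236 0.1053238  0.36516748] [(0.66, [0.5697, 0.0372, 0.1318])]
2090 0.13207111439682262 [0.56847438 0.03378612] [0.54542118 0.00975348] [0.59118844 0.05522945] ((0.5685392618179321, 0.03278050944209099), 0.023233845829963684)
t 2.35 pos [0.5647 0.0357 0.3855] az 93.03704420674107 tilt [ 0.001  0.    -1.   ] j [-0.037  0.126  1.366  0.     1.648 -0.09 ]
delta [-0.19  0.08  0.02] F [ 0.9 -0.2  0.9] M [-0.07  0.06 -0.01]
twist [ 0.01 -0.    0.01]
```

View pics/c.png

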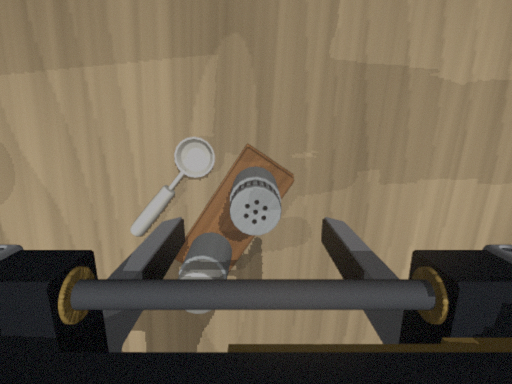

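The wrist view shows the cap at (255,207) between the open fingers, with the white pot top at (200,290) lying clear of them. The cap centre is at about (0.5683, 0.0325). I'll go down.

Call:
{"fn": "servo_tool", "kwargs": {
  "delta_pos": [
    [-0.14,0.14,1.0],
    [-0.14,0.14,2.0],
    [-0.14,0.14,2.7],
    [-0.14,0.14,3.16],
    [-0.14,0.14,3.16],
    [-0.14,0.14,3.16]
  ],
  "twist": [
    [0,0,0],
    [0,0,0],
    [0,0,0],
    [0,0,0],
    [0,0,0],
    [0,0,0]
  ],
  "hand": [94,94,94,80,70,60]
}}

```text
t: 2.95
eef_pos: [0.569, 0.0316, 0.3067]
orientation: [0.001, 0.689, 0.725, 0.001]
force: [-0.0, -0.2, -0.4]
grip_width: 0.0733
gripper_force: 0.0
```

```bash
python3 go.py .5683 .0325 .306 93
```

```text
t 2.95 pos [0.569  0.0316 0.3067] az 92.97670272759937 tilt [ 0.002  0.    -1.   ] j [-0.044  0.17   1.475  0.     1.496 -0.096]
delta [ 0.04 -0.03  0.03] F [-0.  -0.2 -0.4] M [-0.    0.03  0.02]
twist [ 0.02 -0.   -0.  ]
```

Close with a light grip and check for a side force.

Call:
{"fn": "servo_tool", "kwargs": {
  "delta_pos": [
    [0,0,0],
    [0,0,0],
    [0,0,0],
    [0,0,0],
    [0,0,0],
    [0,0,0],
    [0,0,0],
    [0,0,0]
  ],
  "twist": [
    [0,0,0],
    [0,0,0],
    [0,0,0],
    [0,0,0],
    [0,0,0],
    [0,0,0],
    [0,0,0],
    [0,0,0]
  ],
  "hand": [50,44,40,40,40,40,40,40],
  "newtons": 10
}}

```text
t: 3.75
eef_pos: [0.5688, 0.031, 0.3065]
orientation: [-0.0, 0.689, 0.725, -0.0]
force: [-4.5, -0.7, 5.1]
grip_width: 0.0462
gripper_force: 10.0
```

```bash
python3 go.py .5683 .0325 .306 93; python3 -c "
from h import *
s=monitor.sense();print(s['grip_width'],s['gripper_force'])"
```

```text
t 3.75 pos [0.5688 0.031  0.3065] az 92.92075617050214 tilt [-0. -0. -1.] j [-0.045  0.17   1.475 -0.     1.498 -0.096]
delta [ 0.06 -0.02  0.02] F [-4.5 -0.7  5.1] M [-0.11  0.91 -0.02]
twist [-0.01  0.   -0.02]
0.04624291491256745 10.00045895576477
```

Call:
{"fn": "servo_tool", "kwargs": {
  "delta_pos": [
    [0.03,-0.04,0],
    [0.03,-0.04,0],
    [0.03,-0.04,0],
    [0.03,-0.04,0],
    [0.03,-0.04,0]
  ],
  "twist": [
    [0,0,0],
    [0,0,0],
    [0,0,0],
    [0,0,0],
    [0,0,0]
  ],
  "hand": [40,40,40,40,40],
  "newtons": 30
}}

```text
t: 4.25
eef_pos: [0.5683, 0.0313, 0.3065]
orientation: [0.001, 0.689, 0.725, 0.0]
force: [-2.1, -2.1, 5.8]
grip_width: 0.0453
gripper_force: 30.0
```

Call:
{"fn": "servo_tool", "kwargs": {
  "delta_pos": [
    [0,0,0],
    [0,0,0],
    [0,0,0],
    [0,0,0],
    [0,0,0],
    [0,0,0]
  ],
  "twist": [
    [0,0,0.5],
    [0,0,1],
    [0,0,1.5],
    [0,0,2],
    [0,0,2],
    [0,0,2]
  ],
  "hand": [40,40,40,40,40,40]
}}

```text
t: 4.85
eef_pos: [0.5679, 0.031, 0.3064]
orientation: [0.001, 0.749, 0.662, -0.001]
force: [-3.6, -3.6, 4.9]
grip_width: 0.0454
gripper_force: 30.0
```

```bash
python3 go.py .5683 .0325 .306 93
```

```text
t 4.85 pos [0.5679 0.031  0.3064] az 82.92694947303377 tilt [-0.    -0.002 -1.   ] j [-0.044  0.168  1.477 -0.002  1.497  0.079]
delta [0.06 0.01 0.02] F [-3.6 -3.6  4.9] M [-0.77  0.87  0.18]
twist [-0.    0.03 -2.01]
```

Call:
{"fn": "servo_tool", "kwargs": {
  "delta_pos": [
    [0,0,0],
    [0,0,0],
    [0,0,0],
    [0,0,0]
  ],
  "twist": [
    [0,0,0.4],
    [0,0,0.8],
    [0,0,1],
    [0,0,1]
  ],
  "hand": [40,40,40,40]
}}

```text
t: 5.25
eef_pos: [0.5678, 0.0314, 0.3065]
orientation: [0.001, 0.777, 0.63, -0.001]
force: [-3.5, -3.2, 8.3]
grip_width: 0.0452
gripper_force: 30.0
```

```bash
python3 go.py .5683 .0325 .306 93
```

```text
t 5.25 pos [0.5678 0.0314 0.3065] az 78.0619809618896 tilt [-0.    -0.002 -1.   ] j [-0.044  0.168  1.477 -0.002  1.497  0.165]
delta [0.05 0.01 0.02] F [-3.5 -3.2  8.3] M [-0.56  0.87  1.02]
twist [-0.    0.02 -2.99]
```

At 15° clockwise the moment jumps from 0.18 to 1.02 N m, so that way is the stop. I'll go the other way.

Call:
{"fn": "servo_tool", "kwargs": {
  "delta_pos": [
    [0,0,0],
    [0,0,0],
    [0,0,0],
    [0,0,0],
    [0,0,0],
    [0,0,0],
    [0,0,0],
    [0,0,0],
    [0,0,0]
  ],
  "twist": [
    [0,0,-1],
    [0,0,-2],
    [0,0,-3],
    [0,0,-4],
    [0,0,-5],
    [0,0,-6],
    [0,0,-7],
    [0,0,-7],
    [0,0,-7]
  ],
  "hand": [40,40,40,40,40,40,40,40,40]
}}

```text
t: 6.15
eef_pos: [0.5683, 0.0324, 0.3065]
orientation: [0.0, 0.552, 0.834, 0.001]
force: [-1.3, 0.7, 4.8]
grip_width: 0.0453
gripper_force: 30.0
```

```bash
python3 go.py .5683 .0325 .306 93
```

```text
t 6.15 pos [0.5683 0.0324 0.3065] az 112.95616529275789 tilt [ 0.002  0.002 -1.   ] j [-0.043  0.168  1.477  0.002  1.495 -0.444]
delta [0.   0.   0.02] F [-1.3  0.7  4.8] M [0.07 0.43 0.06]
twist [ 0.03 -0.02  3.99]
```

It turns easily, with 0.06 N m at −20° from the start. Continue.

Call:
{"fn": "servo_tool", "kwargs": {
  "delta_pos": [
    [0,0,0],
    [0,0,0],
    [0,0,0],
    [0,0,0],
    [0,0,0],
    [0,0,0],
    [0,0,0],
    [0,0,0],
    [0,0,0]
  ],
  "twist": [
    [0,0,-1],
    [0,0,-2],
    [0,0,-3],
    [0,0,-4],
    [0,0,-5],
    [0,0,-6],
    [0,0,-6.5],
    [0,0,-6.5],
    [0,0,-6.5]
  ],
  "hand": [40,40,40,40,40,40,40,40,40]
}}

```text
t: 7.05
eef_pos: [0.568, 0.0324, 0.3065]
orientation: [0.0, 0.297, 0.955, 0.001]
force: [-2.3, 1.6, 6.9]
grip_width: 0.0455
gripper_force: 30.0
```

Call:
{"fn": "servo_tool", "kwargs": {
  "delta_pos": [
    [0,0,0],
    [0,0,0],
    [0,0,0],
    [0,0,0],
    [0,0,0],
    [0,0,0],
    [0,0,0],
    [0,0,0],
    [0,0,0]
  ],
  "twist": [
    [0,0,-1],
    [0,0,-2],
    [0,0,-3],
    [0,0,-4],
    [0,0,-5],
    [0,0,-6],
    [0,0,-6],
    [0,0,-6],
    [0,0,-6]
  ],
  "hand": [40,40,40,40,40,40,40,40,40]
}}

```text
t: 7.95
eef_pos: [0.5682, 0.032, 0.3065]
orientation: [0.001, 0.04, 0.999, 0.0]
force: [-2.2, 0.6, 5.3]
grip_width: 0.0454
gripper_force: 30.0
```

```bash
python3 go.py .5683 .0325 .306 93
```

```text
t 7.95 pos [0.5682 0.032  0.3065] az 175.4441900129909 tilt [ 0.001  0.001 -1.   ] j [-4.400e-02  1.680e-01  1.477e+00  1.000e-03  1.495e+00 -1.535e+00]
delta [-0.    0.02  0.02] F [-2.2  0.6  5.3] M [-0.15  0.38  0.03]
twist [2.000e-02 1.000e-02 1.649e+01]
```

Turned −82° from the start. Now a gentle lift to test that it's free.

Call:
{"fn": "servo_tool", "kwargs": {
  "delta_pos": [
    [0,0,-0.06],
    [0,0,-0.12],
    [0,0,-0.18],
    [0,0,-0.24],
    [0,0,-0.24]
  ],
  "twist": [
    [0,0,0],
    [0,0,0],
    [0,0,0],
    [0,0,0],
    [0,0,0]
  ],
  "hand": [40,40,40,40,40]
}}

```text
t: 8.45
eef_pos: [0.5681, 0.0318, 0.3114]
orientation: [-0.0, 0.04, 0.999, 0.0]
force: [0.3, 0.6, -3.1]
grip_width: 0.0452
gripper_force: 30.0
```

It's free, with only about the cap's weight on the wrist. Lift straight up.

Call:
{"fn": "servo_tool", "kwargs": {
  "delta_pos": [
    [0,0,-0.3],
    [0,0,-0.7],
    [0,0,-1.1],
    [0,0,-1.5],
    [0,0,-2.0],
    [0,0,-2.5],
    [0,0,-2.9],
    [0,0,-3.15],
    [0,0,-3.15],
    [0,0,-3.15]
  ],
  "twist": [
    [0,0,0],
    [0,0,0],
    [0,0,0],
    [0,0,0],
    [0,0,0],
    [0,0,0],
    [0,0,0],
    [0,0,0],
    [0,0,0],
    [0,0,0]
  ],
  "hand": [40,40,40,40,40,40,40,40,40,40]
}}

```text
t: 9.45
eef_pos: [0.568, 0.0318, 0.3901]
orientation: [-0.0, 0.04, 0.999, 0.0]
force: [-1.0, -0.6, -2.7]
grip_width: 0.0457
gripper_force: 30.0
```

```bash
python3 go.py .5683 .0325 .39 93
python3 - <<'E'
from h import *
f=cam('scene');P=cloud(f)
print([(round(r['p'],2),w(f,r['position']).round(3).tolist()) for r in spotter.spot_in('pepper_cap',f)[:2]])
g=cam('wrist')
print([(round(r['p'],2),w(g,r['position']).round(3).tolist()) for r in spotter.spot_in('pepper_cap',g)[:2]])
a=cv2.resize(f['img'][120:250,220:400],None,fx=3,fy=3);b=cv2.resize(g['img'],None,fx=.4,fy=.4)
c=np.zeros((390,760,3),np.uint8);c[:,:540]=a;c[:b.shape[0],545:545+b.shape[1]]=b
cv2.imwrite('pics/d.png',c)
E
```

```text
t 9.45 pos [0.568  0.0318 0.3901] az 175.42887146752386 tilt [-0.001  0.    -1.   ] j [-0.044  0.133  1.35   0.     1.66  -1.535]
delta [-0.01  0.03  0.  ] F [-1.  -0.6 -2.7] M [-0.01  0.01 -0.05]
twist [-0.000e+00 -1.000e-02  1.649e+01]
[(0.76, [0.578, 0.027, 0.209]), (0.3, [0.554, -0.023, 0.037])]
[(0.67, [0.569, 0.033, 0.215]), (0.61, [0.538, 0.318, 0.034])]
```

View pics/d.png

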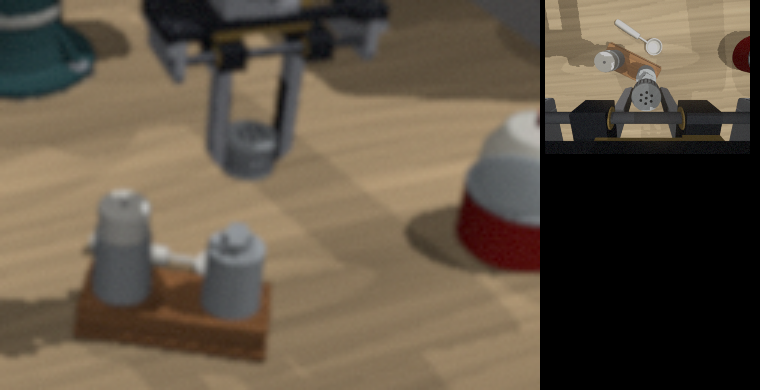

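The cap hangs level between the fingers at (250,150). The pepper pot's bare neck shows at (237,240), and the holder, spoon and cooker haven't moved. The cap top is at about 0.215, so its underside is about 8.3 cm above the shoulder. Hand in.

```bash
python3 -c "
from rig import workorder
print(workorder.hand_in())"
```

```text
the job is handed in; nothing more can be done
None
```

The pepper cap loosened anticlockwise (clockwise hit the stop); I turned it about 82° and lifted it straight off, and the gripper now holds it level about 8 cm above the pot, with the other things left where they were and the job handed in.

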